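Open the tight glue jar in its caddy

ROBOT

A 6-joint arm with a two-finger parallel gripper is mounted at the origin on the work surface. World frame = base frame: x ahead of the robot, y to its left, z up, the work surface at z = 0. Lengths are in mm, angles in rad, forces in N, time in s.
With the tool pointing down it reaches from about 275 to 750 mm from the base axis. Payload 10.2 kg.
Tool frame: the origin (TCP) lies between the finger pads; the fingertips stand 17 mm ahead of it and the grasp point (between the pads) lies 2 mm behind it (tips_ahead is the distance from the TCP to the fingertips, in mm); z points along the fingers, y is the line along which they close (so a half turn about z gives the same grasp; the last joint's range is limited). The gripper opens to 85 mm and grips with 20 to 120 N. Pads are 22 mm wide; open, the fingers measure 114 mm over their backs; the gripper's body (76 mm by 85 mm) begins 54 mm behind the grasp point. The pads swing forward as they close: fully open they stand 13 mm farther back than shut.
Start: joints at [1.103, 0.313, 1.498, -0, 1.331, -0.223], TCP at [127.253, 509.351, 248.294] pointing down, gripper open.
Joint ranges: [-2.94, 2.94], [-0.97, 2.17], [0.19, 2.56], [-1.23, 4.37], [0.02, 3.11], [-2.88, 2.88]. Speed limits (rad/s): [2.39, 2.39, 3.01, 3.14, 3.14, 3.14].

INTERFACE

Orientations are given as a unit quaternion [w, x, y, z].
In Python, from rig import sense, capture, finish_job, boxes_of, tips_ahead gives the robot as it stands.
- The arm moves only by the tool drive_tool, never from a script. Its argument "commands" is text: rows parted by semicolons, each of 7 numbers parted by spaces: the shift along the world's x, y, z in units of 0.1 m (1.0 is 0.1 m), then the turn, a rotation vector about the world's x, y, z in units of pi/4 rad (1.0 is pi/4 rad), then the opening in per cent of the stroke, from 0 (shut) to 100 (fully open). A call has 1 to 20 rows; each row shifts and turns the commanded pose from where the row before left it; what a row does not reach is not made up. A row lasts 1/12 s, in which the tool goes at most 41.7 mm and 7.16 degrees, less where a joint would pass 70% of its speed; a pose out of reach is approached as far as the arm can. A call with a number of a shift or a turn outside -1 to 1 is refused whole. A call with a gripper value outside its range is refused whole. The fingers move at their own pace and stop on an object; "force" is the grip in N (left out, the last holds). Time passes only in rows, so rows that do not move let the fingers close. It gives the time, the measured TCP pose, the force, the opening and the grip force at its end, in the units of the state.
- sense(): the state, without advancing time (a new reading comes with each control period).
- capture(name): name is "side" or "top"; returns a dict with "pixels" (400x640x3 uint8, blue, green, red), "fov_y" (degrees; the focal length in pixels is half the picture's height over the tangent of half this angle, whatever the lens; pixels are square), "cx", "cy" (the principal point, pixels), "k1" (the pictures are not rectified: a ray, as slopes to the right and down, at radius r is drawn at 1 + k1 r^2 times it, then the intrinsics apply), "position" and "attitude" of the camera in the world. Camera axes: x right, y down, z forward; pixel columns grow to the right and rows downward; lengths in mm; the calibration is good to about 2 mm. A picture is of the moment at which its call begins. There is no depth.
- finish_job(): hands the job in; it is judged then, once.
Trained networks look in a picture, given as the dict that the camera call returned (one of the last four; its "shot" number tells which), for a name from the list of things; names that differ only in an ending like _2 or _b are one class to them, and where a whole thing is asked for, a point or a joint stands for the part that bears it (a point fixed in the world has none). Each returns a list of dicts, best first, with "confidence" (0 to 1); they miss things now and then, are a little off and sometimes report something else, mostly with a low value. They report only what shows in the picture. A call takes as long as a camera call. They do not tell look-alikes from the thing itself.
- boxes_of(picture, name): "position" ([column, row] in pixels, amid what is visible of it).
The state is a dict: "time_s": time; "joints": joint angles; "dq": joint speeds; "tau": joint torques, N m; "eef_pos": TCP position; "ee_rot": TCP orientation; "force": force on the tool from outside, world axes, zero at the start; "wrist_torque": the same for the moment, N m; "grip_width": opening from 0.0 (shut) to 1.0 (fully open); "grip_force": force on a finger pad.
Only numpy, scipy, OpenCV 4.12 (cv2) and the standard library are available. Lean on these libraries where they do the work, as an engineer would, in place of code of your own. Each camera call takes 0.05 s, during which the arm holds its last target. There are 200 camera calls.

TASK

Set the square glue jar down into the empty square pocket of the wooden caddy, right to the bottom, so that the pocket keeps it from turning. With the jar there, unscrew its tight cap, and when the thread lets go lift the cap off and finish with the gripper still holding it, level and centred, a centimetre or two clear above the open mouth, the jar staying down in its pocket. Do not knock the jar over, and leave the round jar, tumbler, mug and remote control where they are.

Things in the scene. Friction and masses are not known exactly. Their poses are not given: they have to be found in the camera images.
- jar_center (a point): Square white plastic glue jar (loose, upright on the table, about 0.25 to 0.4 kg with its cap): body 58 x 58 mm, 48 mm tall, its foot (lowest 5 mm) only 52 x 52 mm. Over the body a shoulder narrows to a round neck. Point on its axis 25 mm above the underside. z up, x and y square to the flat sides; a quarter turn looks the same.
- jar_foot (a point): Centre of the square jar's underside, same axes. It can be lifted by its cap. Just standing on the table it would turn with the cap.
- jar_mouth (a point): Centre of the mouth (rim of the 42 mm wide neck), 78 mm above the jar's underside, same axes.
- cap_center (a point): Black ribbed screw cap on the square jar (loose, 65 g): 58 mm across, 20 mm tall; tight, its underside is 62 and its top 82 mm above the jar's underside. Point at its centre, half-way up; z up, x turns with the cap (along the jar's x when tight). Fingertips have 12 mm below the cap before the jar's body. Squeeze it with some 40 to 80 N to turn it (about 0.2 to 0.7 N m).
- cap_underside (a point): Centre of the cap's open underside, 10 mm below its centre, same axes. It unscrews counter-clockwise seen from above and rises 2 to 3 mm. The quick thread lets go after 50 to 55 degrees (under 1 rad) relative to the jar; near 100 degrees a stop may be met. Pulled sooner, it brings the jar along. A springy liner in it presses on the rim.
- caddy: Open oak caddy, 82 x 206 mm, 36 mm high, does not move. Origin: centre of its underside. y along its length towards the pocket end, z up. Beside the pocket is a longer tray with a brush, a spreader and an eraser, none above the walls.
- pocket (a point): Centre of the floor of the caddy's empty square pocket, 62 mm along the caddy's y from its centre, 6 mm above the table; axes as the caddy's. The pocket is 62 x 62 mm and 30 mm deep, walls 10 mm thick: 2 mm of play on each side of the jar, which can turn in it about 4 degrees either way.
- round_jar_center (a point): Bystander: round white jar, 62 mm across, 82 mm tall, with the same black cap; loose. Point on its axis 40 mm above the table.
- tumbler_center (a point): Bystander: glass tumbler, 68 mm across, 85 mm tall; loose. Point on its axis 42 mm above the table.
- mug_center (a point): Bystander: white mug, 80 mm across plus handle, 95 mm tall; loose. Point on its axis 47 mm above the table.
- remote_center (a point): Bystander: black remote control lying flat, 170 x 45 x 18 mm; loose. Point at its centre.
Mind the look-alikes: they are no part of the job. What is meant by the caddy is not turquoise, and is the larger of those in its own colour.

How it is judged:
By the outcome, as a careful person would: the job done as asked, in the order asked, and still so for the second after the job is handed in, while the arm keeps its last pose, push and grip.
It also fails if it takes over 48 s, if anything falls off the work surface, if the arm or the gripper's body presses on something with over 40 N, if the wrist force passes 120 N, or if a joint passes its speed limit or range.

## Working session

There is one attempt and no reset: what is moved stays moved. The work goes in short steps, Python scripts to look and compute and a tool call to move; the robot and the scene stay as the last step left them, time stands still between calls to the robot, and variables do not carry over. Pictures are saved under pics/ and viewed, at most 10 in all, crops included, and the job is handed in when it is done.

Besides the shell and the picture viewer there is one more tool, called after "Request:" as name(argument=value, ...), one argument or row to a line, values as JSON. drive_tool: Moves the arm, as the interface text tells. Shifts and turns lie within -1 to 1; 1 stands for 0.1 m of shift or pi/4 rad of turn. Its arguments: {"type":"object","properties":{"commands":{"type":"string"},"force":{"type":"number"}},"required":["commands"]}

```bash
mkdir -p pics; ls; python3 - <<'E'
from rig import *
import cv2
s=sense();print({k:s[k] for k in('time_s','eef_pos','ee_rot','force','grip_width')})
for n in('top','side'):
    p=capture(n);cv2.imwrite(f'pics/{n}0.png',p['pixels'])
    print(n,{k:v for k,v in p.items() if k!='pixels'})
    for t in('jar_center','cap_center','caddy','pocket','round_jar_center','tumbler_center','mug_center','remote_center'):
        print(t,[([round(float(x)) for x in b['position']],round(b['confidence'],2)) for b in boxes_of(p,t)][:5])
E
```

```text
pics
{'time_s': 0.0, 'eef_pos': array([127.14851798, 509.12185322, 247.72083662]), 'ee_rot': array([-2.12906149e-04,  1.22083002e-01,  9.92519679e-01, -6.17710805e-04]), 'force': array([-0.080514  , -0.67003361,  1.13923553]), 'grip_width': 1.002077274471756}
top {'fov_y': 47.9550278183538, 'cx': 316.6191837355635, 'cy': 205.03897937800818, 'k1': -0.09674169463622914, 'position': array([ 327.46863887,    8.47149316, 1271.4690274 ]), 'attitude': array([-0.04399456,  0.71364559, -0.69710794,  0.05305626]), 'shot': 1}
jar_center [([248, 158], 0.65)]
cap_center [([243, 142], 0.65)]
caddy [([375, 172], 0.98), ([362, 230], 0.76), ([414, 304], 0.67), ([247, 156], 0.53), ([243, 147], 0.34)]
pocket [([409, 305], 0.95), ([377, 173], 0.9), ([361, 226], 0.58)]
round_jar_center [([262, 204], 0.92), ([375, 174], 0.18)]
tumbler_center [([199, 212], 0.8), ([246, 157], 0.44)]
mug_center [([438, 140], 0.71)]
remote_center [([307, 127], 0.65)]
side {'fov_y': 42.32030182887731, 'cx': 314.25979236794126, 'cy': 200.0881249850069, 'k1': -0.013659946824906401, 'position': array([-203.63665069, -855.58645653, 1036.89826604]), 'attitude': array([-0.3952297 ,  0.85471181, -0.30981826,  0.13143002]), 'shot': 2}
jar_center [([320, 166], 0.57)]
cap_center [([318, 152], 0.51)]
caddy [([390, 235], 0.8), ([308, 328], 0.67), ([335, 258], 0.56)]
pocket [([385, 233], 0.97), ([336, 256], 0.91), ([309, 328], 0.78)]
round_jar_center [([284, 190], 0.9), ([318, 148], 0.41)]
tumbler_center [([252, 164], 0.72)]
mug_center [([464, 244], 0.97)]
remote_center [([371, 184], 0.97)]
```

View pics/top0.png

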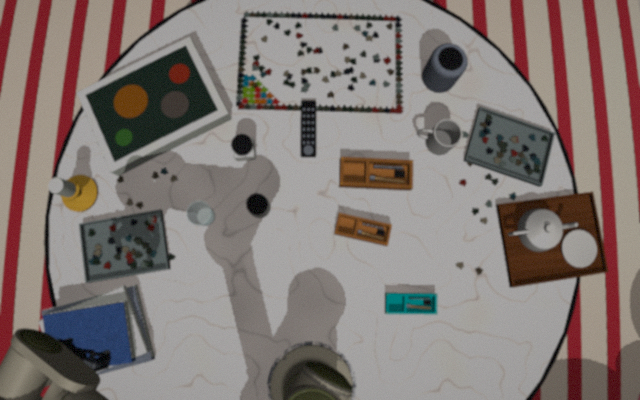

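View pics/side0.png

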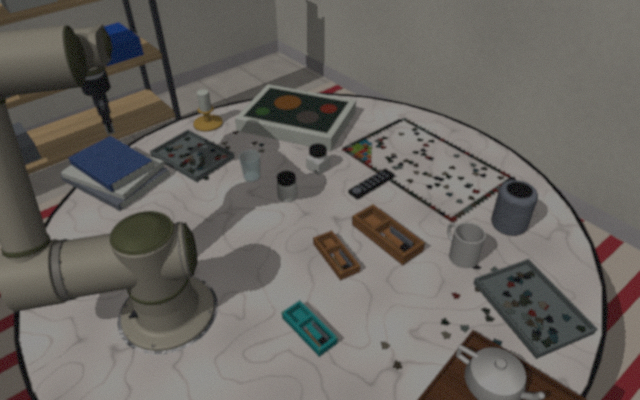

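The top picture shows, as caddies, a large oak one (376,173), a small oak one (362,229) and a turquoise one (411,302). For jars, there is one at (243,147) with a square-looking body and a round one at (258,205). I choose the large oak caddy and the jar at (243,147), and check both in a close crop.

```bash
cat > h.py <<'E'
import numpy as np, cv2
from scipy.spatial.transform import Rotation as R
from rig import *
def cam(p):
    f=200/np.tan(np.radians(p['fov_y'])/2); w,x,y,z=p['attitude']
    return np.array([[f,0,p['cx']],[0,f,p['cy']],[0,0,1]]),np.array([p['k1'],0,0,0.]),R.from_quat([x,y,z,w]).as_matrix(),np.array(p['position'])
def ray(p,uv):
    # r in undistorted slopes: drawn = s*(1+k1 r^2)
    K,D,A,c=cam(p); n=cv2.undistortPointsIter(np.array([[uv]],float),K,D,None,None,(3,50,1e-9))[0,0]
    return c,A@np.array([n[0],n[1],1])
def at_z(p,uv,z):
    c,d=ray(p,uv); return c+d*(z-c[2])/d[2]
def proj(p,X):
    K,D,A,c=cam(p); X=np.atleast_2d(np.asarray(X,float))
    return cv2.projectPoints(X,cv2.Rodrigues(A.T)[0],-A.T@c,K,D)[0][:,0]
E
python3 - <<'E'
from h import *
p=capture('top');q=capture('side')
a=cv2.resize(p['pixels'][120:200,220:320],None,fx=4,fy=4,interpolation=cv2.INTER_CUBIC)
b=cv2.resize(p['pixels'][135:215,330:430],None,fx=4,fy=4,interpolation=cv2.INTER_CUBIC)
c=cv2.resize(q['pixels'][130:210,265:345+20],None,fx=4,fy=4,interpolation=cv2.INTER_CUBIC)
d=cv2.resize(q['pixels'][195:275,335:435],None,fx=4,fy=4,interpolation=cv2.INTER_CUBIC)
m=np.vstack([np.hstack([a,b]),np.hstack([c,d])]);m=cv2.convertScaleAbs(m,alpha=1.4)
cv2.imwrite('pics/c1.png',m[:, :800][:600])
print(at_z(p,(242,145),82),at_z(p,(376,160),36),at_z(q,(318,151),82))
E
```

```text
[652.28764237 202.14935942  82.        ] [ 630.9811336  -170.35495301   36.        ] [643.43360861 190.3685767   82.        ]
```

View pics/c1.png

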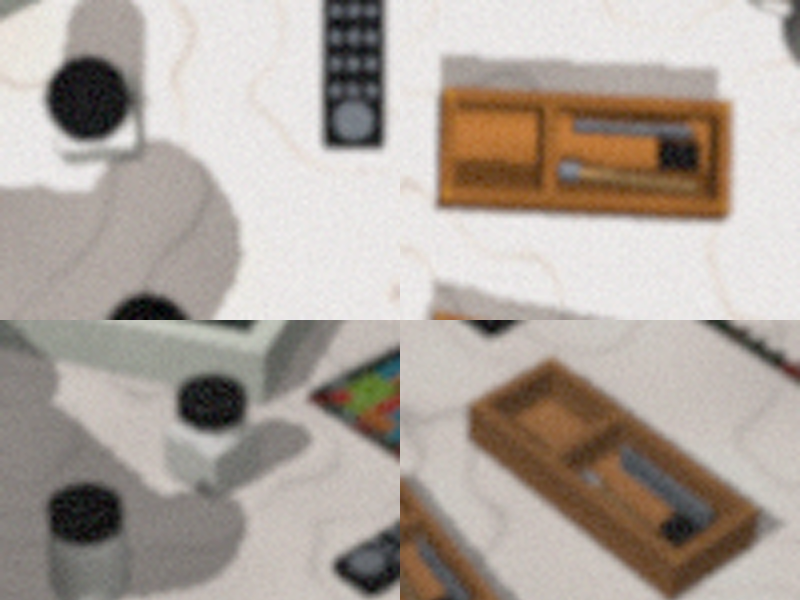

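The jar at top (242,144) has the square body. The large oak caddy has its empty pocket at the left (+y) end, top (344–366,172), and its tray on the right. Next I fit the poses.

```bash
cat >> h.py <<'E'
from scipy.optimize import minimize
def avg(name,n=4):
    P=[capture(name) for _ in range(n)]; p=P[-1]; p['pixels0']=np.mean([x['pixels'] for x in P],0).astype(np.float32); return p
def blob(p,mask,near):
    n,l,s,c=cv2.connectedComponentsWithStats(mask.astype(np.uint8))
    i=1+np.argmin(np.hypot(*(c[1:]-near).T)+1e3*(s[1:,4]<60)); return l==i,c[i],s[i]
def hullc(uv):
    m=cv2.moments(cv2.convexHull(uv.astype(np.float32))); return np.array([m['m10'],m['m01']])/m['m00']
t=np.linspace(0,2*np.pi,60)
def capts(x,y,z0): return np.vstack([np.c_[x+29*np.cos(t),y+29*np.sin(t),0*t+z] for z in(z0,z0+20)])
def captop(p,near,z0=62,thr=60):
    m,c,s=blob(p,p['pixels0'].max(2)<thr,near); return c,s
def grad(p):
    g=cv2.GaussianBlur(p['pixels0'],(0,0),.8); gx=cv2.Sobel(g,cv2.CV_32F,1,0);gy=cv2.Sobel(g,cv2.CV_32F,0,1)
    return np.hypot(gx,gy).max(2)
def boxedges(hx,hy,z0,z1,oy=0,only=None):
    C=np.array([[-hx,oy-hy],[hx,oy-hy],[hx,oy+hy],[-hx,oy+hy]]);E=[]
    u=np.linspace(0,1,30)[:,None]
    for i in range(4):
        a,b=C[i],C[(i+1)%4]
        for z in(z0,z1): 
            if z is not None: E.append(np.c_[a+(b-a)*u,0*u+z])
    return E
def place(E,x,y,a):
    c,s=np.cos(a),np.sin(a);return np.c_[E[:,0]*c-E[:,1]*s+x,E[:,0]*s+E[:,1]*c+y,E[:,2]]
def score(p,g,E,x,y,a):
    uv=proj(p,place(E,x,y,a)).astype(np.float32)
    return cv2.remap(g,uv[:,0].reshape(-1,1),uv[:,1].reshape(-1,1),cv2.INTER_LINEAR).mean()
E
python3 - <<'E'
from h import *
p=avg('top');q=avg('side')
# cap
cs=[captop(p,(242,145)),captop(q,(318,151))];print(cs)
for ims in ([0],[1],[0,1]):
    f=lambda v:sum(np.sum((hullc(proj((p,q)[i],capts(v[0],v[1],62)))-cs[i][0])**2) for i in ims)
    r=minimize(f,[648,196],method='Nelder-Mead');print('cap',ims,r.x,r.fun)
gp,gq=grad(p),grad(q)
# caddy
for ims in ([0],[1],[0,1]):
    E=np.vstack(boxedges(41,103,36,None)+boxedges(31,31,36,None,62))
    f=lambda v:-sum(score((p,q)[i],(gp,gq)[i],E,v[0],v[1],v[2]/100) for i in ims)
    best=min((minimize(f,[x,y,a],method='Nelder-Mead',options=dict(initial_simplex=[[x,y,a],[x+6,y,a],[x,y+6,a],[x,y,a+4]])) for x in(585,600,615,630) for y in(-185,-170) for a in(-8,-3,2)),key=lambda r:r.fun)
    print('caddy',ims,best.x,best.fun, place(np.array([[0,62,6.]]),best.x[0],best.x[1],best.x[2]/100))
np.savez('im.npz',p=p['pixels0'],q=q['pixels0'])
x0,y0=r.x
for i,(c,g) in enumerate(((p,gp),(q,gq))):
  for nm,E in(('bot52',boxedges(29,29,5,None)),('top',boxedges(29,29,44,None))):
    E=np.vstack(E);S=[(max(score(c,g,E,x0+dx,y0+dy,np.radians(a)) for dx in(-3,0,3) for dy in(-3,0,3)),a) for a in range(-45,45,3)]
    print(i,nm,[(a,round(float(s))) for s,a in sorted(S)[::-1][:6]])
E
```

```text
[(array([241.78913738, 144.09904153]), array([232, 134,  21,  21, 313], dtype=int32)), (array([317.63043478, 150.19021739]), array([310, 144,  16,  14, 184], dtype=int32))]
cap [0] [657.40830328 204.35048632] 2.4517781420855443e-10
cap [1] [654.46547071 205.8064426 ] 1.986421744904497e-11
cap [0, 1] [656.23424456 205.06467664] 0.5814331847527265
caddy [0] [ 587.04677105 -169.57848701    5.78173646] -155.01966857910156 [[ 583.46409128 -107.68208642    6.        ]]
caddy [1] [ 598.27089853 -169.9308663    -6.76136563] -101.11739349365234 [[ 602.45975188 -108.07253212    6.        ]]
caddy [0, 1] [ 595.02360304 -170.31599853   -4.49295932] -236.42340087890625 [[ 597.8083007  -108.37856672    6.        ]]
0 bot52 [(27, 126), (24, 125), (30, 123), (33, 122), (21, 121), (36, 120)]
0 top [(-39, 147), (-36, 147), (-42, 147), (42, 147), (-45, 147), (39, 146)]
1 bot52 [(3, 61), (0, 61), (6, 61), (-3, 60), (9, 60), (12, 60)]
1 top [(-33, 88), (-30, 87), (-36, 87), (-27, 85), (-39, 84), (-42, 83)]
```

```bash
cat >> h.py <<'E'
def wood(p,near):
    b=p['pixels0']; hsv=cv2.cvtColor(b.astype(np.uint8),cv2.COLOR_BGR2HSV)
    m=(hsv[...,1]>90)&(hsv[...,0]<25)
    m,c,s=blob(p,m,near); cn,_=cv2.findContours(m.astype(np.uint8),cv2.RETR_EXTERNAL,2)
    H=cv2.convexHull(max(cn,key=cv2.contourArea)); return H
def fill(uv,S=4):
    im=np.zeros((400*S,640*S),np.uint8);cv2.fillConvexPoly(im,cv2.convexHull(np.round((uv+.5)*S-.5).astype(np.int32)),1);return im
def caddyfit(ps,hulls,v0):
    B=np.vstack(boxedges(41,103,0,36))
    Ms=[]
    for H in hulls:
        m=np.zeros((400,640),np.uint8);cv2.fillPoly(m,[H],1);Ms.append(cv2.resize(m,None,fx=4,fy=4,interpolation=cv2.INTER_NEAREST))
    f=lambda v:sum(1-(lambda A,M:(A&M).sum()/(A|M).sum())(fill(proj(p,place(B,v[0],v[1],v[2]/100))),M) for p,M in zip(ps,Ms))
    x,y,a=v0
    return minimize(f,v0,method='Nelder-Mead',options=dict(maxiter=120,xatol=.1,initial_simplex=[[x,y,a],[x+8,y,a],[x,y+8,a],[x,y,a+5]]))
E
python3 - <<'E'
from h import *
p=capture('top');q=capture('side');d=np.load('im.npz');p['pixels0']=d['p'];q['pixels0']=d['q']
hs=[wood(p,(376,172)),wood(q,(388,235))]
for ims in([0],[1],[0,1]):
    r=caddyfit([(p,q)[i] for i in ims],[hs[i] for i in ims],[598,-170,-4.5]);print(ims,r.x,r.fun,place(np.array([[0,62,6.]]),r.x[0],r.x[1],r.x[2]/100))
x,y,a=r.x
def ov(c,sl,curves):
    im=c['pixels0'][sl];im=cv2.resize(np.clip(im*1.4,0,255).astype(np.uint8),None,fx=5,fy=5,interpolation=cv2.INTER_CUBIC)
    o=np.array([sl[1].start,sl[0].start])
    for E,col in curves:
        for e in E:
            cv2.polylines(im,[np.round((proj(c,e)-o+.5)*5-.5).astype(int)],False,col,1)
    return im
P=lambda E,x,y,a:[place(e,x,y,a) for e in E]
cad=[(P(boxedges(41,103,0,36)+boxedges(31,31,6,36,62),x,y,a/100),(0,255,0))]
A=np.hstack([ov(p,np.s_[125:175,210:290],[]),ov(p,np.s_[145:195,335:415],cad)])
jar=[(P(boxedges(29,29,5,48),656,205,0),(0,255,0))]
C=np.hstack([ov(q,np.s_[130:190,280:360],[]),ov(q,np.s_[205:265,350:430],cad)])
cv2.imwrite('pics/c2.png',np.vstack([A,C]))
E
```

```text
[0] [ 597.75364635 -170.39822217   -1.09090719] 0.06171565165426196 [[ 598.42999539 -108.40191137    6.        ]]
[1] [ 594.85325265 -167.18722634   -4.22422757] 0.07507205014130225 [[ 597.47149491 -105.24253482    6.        ]]
[0, 1] [ 596.69854562 -168.30321953   -2.60122204] 0.14504740835428354 [[ 598.31112142 -106.32419405    6.        ]]
```

View pics/c2.png

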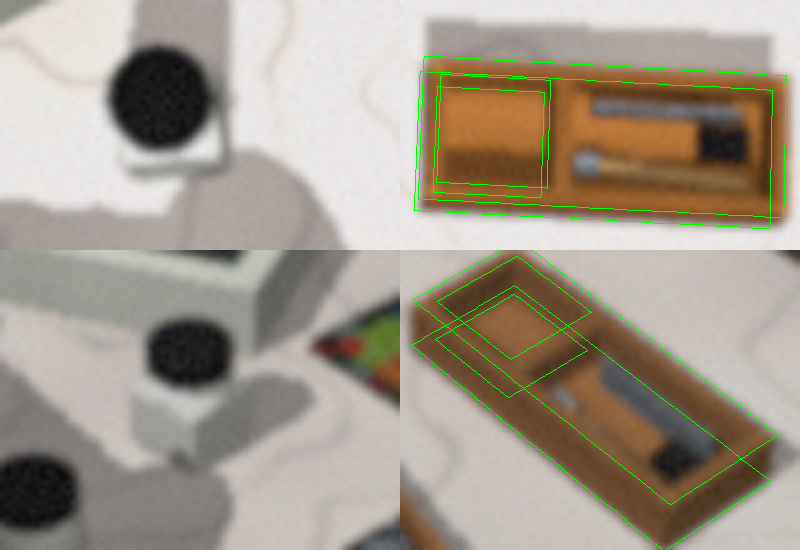

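The picture shows the model a pixel or so larger than the caddy but centred on it. The pocket opening fits at crop (437–548, 80–190). The jar's front edge runs (122,172) to (226,166), so the jar is turned about 6° ccw from the caddy. Moving above the jar, with the closing line at about −60° to clear the box.

Request:
drive_tool(
  commands="0.26 -0.15 -0.035 0 0 -0.15 100;0.26 -0.15 -0.035 0 0 -0.15 100;0.26 -0.15 -0.035 0 0 -0.15 100;0.26 -0.15 -0.035 0 0 -0.15 100;0.26 -0.15 -0.035 0 0 -0.15 100;0.26 -0.15 -0.035 0 0 -0.15 100;0.26 -0.15 -0.035 0 0 -0.15 100;0.26 -0.15 -0.035 0 0 -0.15 100;0.26 -0.15 -0.035 0 0 -0.15 100;0.26 -0.15 -0.035 0 0 -0.15 100;0.26 -0.15 -0.035 0 0 -0.15 100;0.26 -0.15 -0.035 0 0 -0.15 100;0.26 -0.15 -0.035 0 0 -0.15 100;0.26 -0.15 -0.035 0 0 -0.15 100;0.26 -0.15 -0.035 0 0 -0.15 100;0.26 -0.15 -0.035 0 0 -0.15 100;0.26 -0.15 -0.035 0 0 -0.15 100;0.26 -0.15 -0.035 0 0 -0.15 100;0.26 -0.15 -0.035 0 0 -0.15 100;0.26 -0.15 -0.035 0 0 -0.15 100",
)

```text
time_s: 3.17
eef_pos: [648.4, 208.4, 178.0]
ee_rot: [-0.0, 0.964, 0.264, -0.0]
force: [-0.1, 0.6, 0.6]
grip_width: 1.0
grip_force: 0.0
```

```bash
python3 - <<'E'
from h import *
s=sense();w,x,y,z=s['ee_rot'];M=R.from_quat([x,y,z,w]).as_matrix()
print(s['time_s'],s['eef_pos'],'closing deg',np.degrees(np.arctan2(M[1,1],M[0,1])),'zaxis',M[:,2],s['joints'],s['force'])
try: print([ (o,tips_ahead(o)) for o in(1.0,.68,0)])
except Exception as e: print(tips_ahead,e)
p=capture('top');cv2.imwrite('pics/t3.png',cv2.resize(p['pixels'][90:215,180:320],None,fx=4,fy=4,interpolation=2))
E
```

```text
3.1667 [648.38482862 208.44410397 178.01360305] closing deg -59.36358694480982 zaxis [-1.34348622e-04  2.83141666e-05 -9.99999991e-01] [1.39427676e-01 7.18034624e-01 1.04838682e+00 4.76177300e-05
 1.37530032e+00 1.17550847e+00] [-0.14442156  0.57626914  0.6098116 ]
17.0 'float' object is not callable
```

Request:
drive_tool(
  commands="0.076 -0.034 -0.18 0 0 0 100;0 0 -0.23 0 0 0 100;0 0 -0.23 0 0 0 100;0 0 -0.23 0 0 0 100;0 0 -0.23 0 0 0 100;0 0 0 0 0 0 100;0 0 0 0 0 0 100",
)

```text
time_s: 3.8
eef_pos: [654.5, 205.9, 67.8]
ee_rot: [-0.0, 0.964, 0.267, -0.001]
force: [0.1, 0.6, -0.0]
grip_width: 1.003
grip_force: 0.0
```

```bash
python3 - <<'E'
from h import *
print(sense()['eef_pos'],sense()['force'])
p=capture('top');q=capture('side')
a=cv2.resize(p['pixels'][100:200,190:290],None,fx=4,fy=4,interpolation=2);b=cv2.resize(q['pixels'][100:200,270:370],None,fx=4,fy=4,interpolation=2)
cv2.imwrite('pics/t4.png',cv2.convertScaleAbs(np.hstack([a,b]),alpha=1.4))
E
```

```text
[654.49997339 205.90632183  67.77926432] [ 0.11320792  0.6458171  -0.02188265]
```

View pics/t4.png

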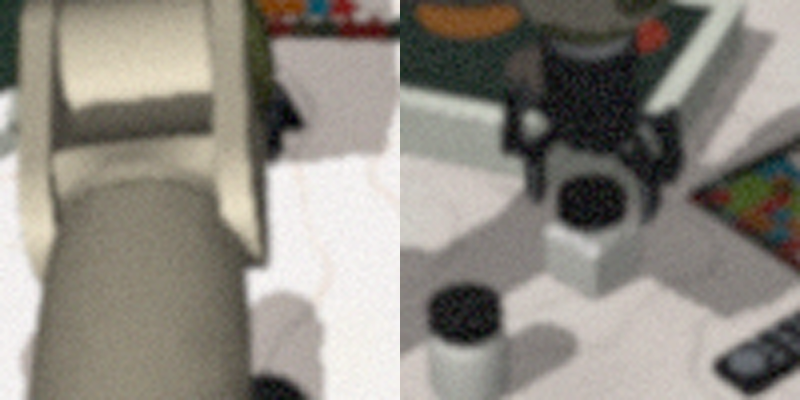

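The side view shows the cap between the open fingers: left finger at crop (535,180), right at (650,185), cap at (592,200). Closing now.

Request:
drive_tool(
  commands="0 0 0 0 0 0 0;0 0 0 0 0 0 0;0 0 0 0 0 0 0;0 0 0 0 0 0 0;0 0 0 0 0 0 0;0 0 0 0 0 0 0;0 0 0 0 0 0 0;0 0 0 0 0 0 0",
  force=40,
)

```text
time_s: 4.57
eef_pos: [655.3, 206.3, 69.8]
ee_rot: [-0.0, 0.964, 0.267, 0.001]
force: [-1.2, 1.1, 6.4]
grip_width: 0.671
grip_force: 41.7
```

Request:
drive_tool(
  commands="0 0 0.1 0 0 0 0;0 0 0.2 0 0 0 0;0 0 0.2 0 0 0 0;0 0 0.2 0 0 0 0;0 0 0.1 0 0 0 0;-0.04 -0.15 0 0 0 0 0;-0.06 -0.25 0 0 0 0 0;-0.06 -0.3 0 0 0 0 0;-0.06 -0.33 0 0 0 0 0;-0.06 -0.35 0 0 0 0 0;-0.06 -0.35 0 0 0 -0.05 0;-0.06 -0.35 0 0 0 -0.05 0;-0.06 -0.35 0 0 0 -0.03 0;-0.05 -0.31 0 0 0 0 0;-0.04 -0.25 0 0 0 0 0;-0.02 -0.12 0 0 0 0 0;0 0 0 0 0 0 0;0 0 0 0 0 0 0",
  force=55,
)

```text
time_s: 6.07
eef_pos: [597.7, -104.8, 148.1]
ee_rot: [-0.0, 0.976, 0.217, -0.0]
force: [0.8, 0.6, -2.4]
grip_width: 0.663
grip_force: 59.2
```

```bash
python3 - <<'E'
from h import *
s=sense();w,x,y,z=s['ee_rot'];M=R.from_quat([x,y,z,w]).as_matrix()
print(s['time_s'],s['eef_pos'],np.degrees(np.arctan2(M[1,1],M[0,1])),s['force'],s['wrist_torque'],s['grip_width'],s['joints'])
p=avg('top',3);q=avg('side',3);np.savez('im2.npz',p=p['pixels0'],q=q['pixels0'])
a=cv2.resize(p['pixels0'][110:230,310:430],None,fx=3.3,fy=3.3,interpolation=2);b=cv2.resize(q['pixels0'][150:270,320:440],None,fx=3.3,fy=3.3,interpolation=2)
cv2.imwrite('pics/t5.png',cv2.convertScaleAbs(np.hstack([a,b]),alpha=1.4))
E
```

```text
6.0667 [ 597.72312764 -104.79127363  148.06808972] -64.91644282878819 [ 0.82839755  0.55228221 -2.40099847] [ 0.0294755  -0.00068483 -0.03918578] 0.6631319601225635 [-3.66529674e-01  5.79427566e-01  1.36724058e+00  3.60810203e-04
  1.19566199e+00  7.66343565e-01]
```

View pics/t5.png

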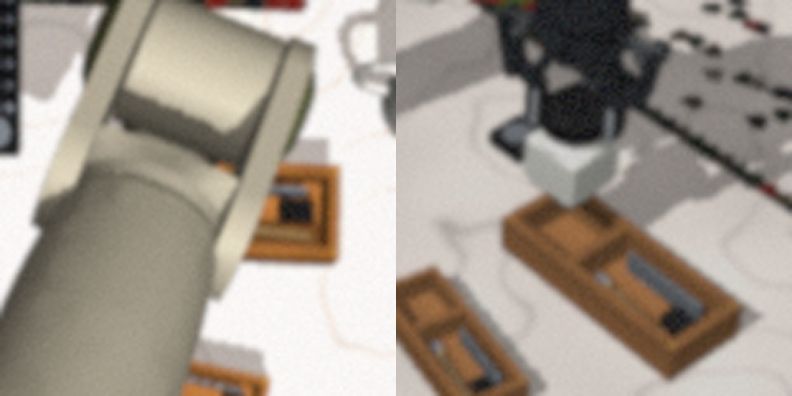

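The side crop shows the jar hanging upright from the gripper at (568,165), with the pocket just below and in front at (565,232). The top view is hidden by the arm, so I fit the jar and caddy together in the side view.

```bash
cat > fit.py <<'E'
from h import *
from scipy.optimize import differential_evolution as DE
u=np.linspace(0,1,40)[:,None]
def seg(a,b): a,b=np.array(a,float),np.array(b,float); return a+(b-a)*u
def nscore(p,E,v,bw=1.2):  # normal-derivative along projected segments
    g=cv2.GaussianBlur(p['pixels0'].mean(2),(0,0),.7); S=0
    for e in E:
        uv=proj(p,place(e,*v)); d=uv[-1]-uv[0]; n=np.array([-d[1],d[0]])/np.linalg.norm(d)
        A,B=[(uv+s*n*bw).astype(np.float32) for s in(1,-1)]
        s=lambda X:cv2.remap(g,X[:,:1].copy(),X[:,1:].copy(),cv2.INTER_LINEAR)[:,0]
        S+=abs((s(A)-s(B))[3:-3].mean())
    return S/len(E)
def rect(hx,hy,z,oy=0): C=[(-hx,oy-hy,z),(hx,oy-hy,z),(hx,oy+hy,z),(-hx,oy+hy,z)]; return [seg(C[i],C[(i+1)%4]) for i in range(4)]
# caddy: outer rim, near bottom edges (-x face, -y face), pocket rim
def caddyE(side): 
    E=rect(41,103,36)+rect(31,31,36,62)
    E+=[seg((-41,-103,0),(-41,103,0))]
    if side: E+=[seg((-41,-103,0),(41,-103,0)),seg((-41,-103,0),(-41,-103,36))]
    return E
def jarE(zf):  # visible from side cam: -x and -y faces
    h=29;return [seg((-h,-h,zf+5),(-h,h,zf+5)),seg((-h,-h,zf+5),(h,-h,zf+5)),seg((-h,-h,zf+6),(-h,-h,zf+46)),seg((-h,h,zf+6),(-h,h,zf+46)),seg((h,-h,zf+6),(h,-h,zf+46))]
def fit(p,E,v0,d=(9,9,.12)):
    r=DE(lambda v:-nscore(p,E,v),[(a-b,a+b) for a,b in zip(v0,d)],seed=1,maxiter=60,popsize=12);return r.x,-r.fun
E
python3 - <<'E'
from fit import *
p=capture('top');q=capture('side');d=np.load('im.npz');e=np.load('im2.npz')
p['pixels0']=d['p'];q['pixels0']=(d['q'])
for c,s in((p,0),(q,1)):
    v,f=fit(c,caddyE(s),(597,-169,-.03));print('caddy',v,f,'pocket',place(np.array([[0,62,6.]]),*v)[0,:2])
v,f=fit(q,jarE(0),(656,205,.05),(9,9,.2));print('jar before',v,f)
q['pixels0']=e['q']
v,f=fit(q,caddyE(1),(597,-169,-.03));print('caddy now side',v,f,'pocket',place(np.array([[0,62,6.]]),*v)[0,:2])
cad=v
v,f=fit(q,jarE(78.3),(597.7,-104.8,0),(9,9,.2));print('jar now',v,f)
im=cv2.resize(np.clip(q['pixels0'][170:250,335:435]*1.4,0,255).astype(np.uint8),None,fx=6,fy=6,interpolation=2)
for E,vv in((jarE(78.3),v),(caddyE(1),cad)):
    for s in E: cv2.polylines(im,[np.round((proj(q,place(s,*vv))-[335,170]+.5)*6).astype(int)],False,(0,255,0),1)
cv2.imwrite('pics/t6.png',im)
E
```

```text
caddy [ 5.94877850e+02 -1.70122461e+02 -4.08635895e-02] 30.581552505493164 pocket [ 597.41068704 -108.17421842]
caddy [ 5.95906598e+02 -1.68914778e+02 -5.15230243e-02] 26.507312774658203 pocket [ 599.09961254 -106.99705306]
jar before [6.52832597e+02 2.00952776e+02 1.12379512e-01] 13.947746276855469
caddy now side [ 5.94024236e+02 -1.67838981e+02 -3.02374585e-02] 23.16442108154297 pocket [ 595.89867313 -105.86732232]
jar now [ 6.00527309e+02 -1.08084895e+02 -9.31445969e-02] 19.178356170654297
```

View pics/t6.png

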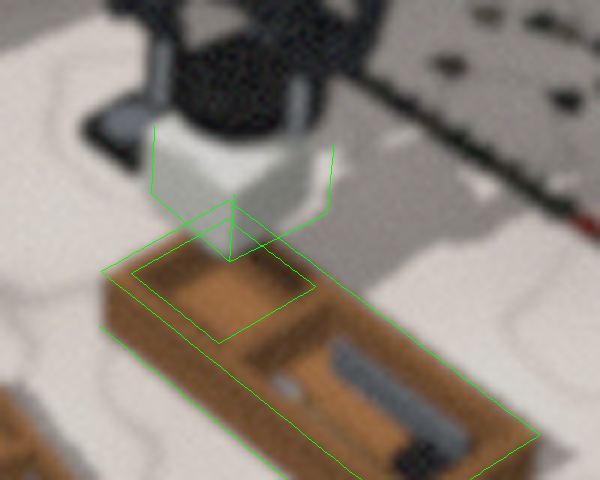

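The caddy fit is good: pocket near (598,−107), yaw about −0.04. The jar's left and front edges match at (150,190) and (231,260), but its right edge is doubtful. I measure the jar yaw from the first top image's front edge instead.

```bash
python3 - <<'E'
from fit import *
p=capture('top');d=np.load('im.npz');p['pixels0']=d['p'];g=p['pixels0'].mean(2)
g=cv2.GaussianBlur(g,(0,0),.6)
print(np.round(g[148:166,230:262:2]).astype(int))
q=capture('side');e=np.load('im2.npz')['q'].mean(2)
for r in(190,196,202,206,210): print(r,np.round(cv2.GaussianBlur(e,(0,0),.5)[r,354:398]).astype(int))
E
```

```text
[[155  96  28  19  20  18  19  20  19  19  35  89  98 142 165 165]
 [160 114  42  22  20  19  21  18  17  21  51 109 104 143 165 165]
 [163 134  64  24  20  19  22  20  17  27  76 127 110 143 165 165]
 [165 151  94  36  21  18  19  21  18  44 105 143 115 142 165 165]
 [165 160 122  61  27  19  20  21  30  75 133 152 119 140 164 165]
 [165 163 143  96  49  31  29  36  56 109 152 158 121 136 159 160]
 [165 163 154 130  85  60  59  68  95 139 161 158 120 127 146 148]
 [165 163 156 152 124 105 102 107 127 152 160 152 114 115 130 131]
 [165 162 154 157 146 136 129 128 134 143 144 138 107 108 121 121]
 [165 162 151 147 142 137 129 124 122 122 121 116 100 107 118 118]
 [165 163 150 131 124 122 118 114 112 107 101  98  95 108 118 118]
 [165 164 153 127 115 117 117 118 112 102  94  93 100 113 119 119]
 [166 165 160 139 126 129 132 135 122 103 100 104 111 117 120 119]
 [165 165 164 153 144 147 152 152 132 108 110 115 118 119 119 119]
 [166 165 165 163 159 160 163 158 133 112 116 119 120 120 119 118]
 [165 166 165 165 165 165 165 153 127 113 118 120 120 120 119 119]
 [163 165 166 165 165 165 16
[... 326 characters left out ...]
5 116 119 122 126 130 135 141 146 149 146
 145 143 142 141 141 141 140 134 126 115 105  97  91  90  97 115 133 139
 133 122 109  99  95  95  96  97]
202 [144 144 144 141 134 124 116 113 113 113 112 115 114 115 115 115 115 118
 120 119 110  99  92  89  88  87  85  86  85  87  86  93 108 122 123 110
 101  96  96  97  97  98  98  96]
206 [145 145 145 144 145 142 138 131 123 118 114 113 111 112 113 113 113 113
 112 107  96  89  86  85  87  87  88  93 101 109 115 116 114 106  99  97
  95  96  96  95  95  95  96  97]
210 [145 145 144 142 138 133 124 112  98  84  73  64  62  67  77  92 105 109
 108 100  89  81  73  64  55  52  57  68  79  87  91  92  93  95  94  95
  95  95  95  94  94  95  94  95]
```

Request:
drive_tool(
  commands="0.003 -0.024 -0.1 0 0 -0.03 0;0 0 -0.15 0 0 0 0;0 0 -0.1 0 0 0 0;0 0 -0.06 0 0 0 0;0 0 -0.04 0 0 0 0;0 0 0 0 0 0 0",
  force=55,
)

```text
time_s: 7.07
eef_pos: [597.8, -107.4, 102.4]
ee_rot: [-0.0, 0.979, 0.206, -0.001]
force: [-0.4, 0.1, -1.9]
grip_width: 0.66
grip_force: 59.3
```

```bash
python3 - <<'E'
from fit import *
s=sense();print(s['eef_pos'],s['force'],s['wrist_torque'])
q=avg('side',3);np.save('im3.npy',q['pixels0'])
im=cv2.resize(np.clip(q['pixels0'][170:250,335:435]*1.6,0,255).astype(np.uint8),None,fx=8,fy=7,interpolation=2)
cv2.imwrite('pics/t7.png',im)
E
```

```text
[ 597.84074666 -107.38157805  102.3620552 ] [-0.39028432  0.0799096  -1.91031397] [-0.01071405  0.0200114  -0.01071514]
```

View pics/t7.png

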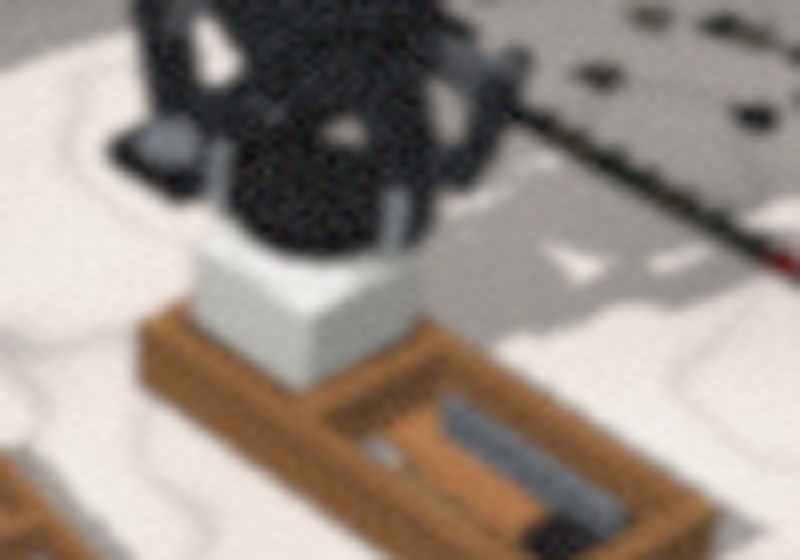

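The jar now sits over the pocket, front corner at (303,385) and edges parallel to the caddy, with no contact force. Lowering further.

Request:
drive_tool(
  commands="0 0 -0.03 0 0 0 0;0 0 -0.03 0 0 0 0;0 0 -0.03 0 0 0 0;0 0 -0.02 0 0 0 0;0 0 0 0 0 0 0",
)

```text
time_s: 7.63
eef_pos: [599.1, -107.5, 98.9]
ee_rot: [0.001, 0.978, 0.206, 0.002]
force: [-20.1, 6.6, 43.8]
grip_width: 0.67
grip_force: 63.7
```

Request:
drive_tool(
  commands="0 0 0.07 0 0 0 0;-0.02 0.005 0 0 0 0 0;0 0 0 0 0 0 0;0 0 -0.03 0 0 0 0;0 0 -0.03 0 0 0 0;0 0 0 0 0 0 0",
)

```text
time_s: 8.13
eef_pos: [595.6, -106.8, 91.7]
ee_rot: [-0.001, 0.979, 0.206, -0.001]
force: [0.6, 0.2, -1.8]
grip_width: 0.664
grip_force: 59.3
```

Request:
drive_tool(
  commands="0 0 -0.03 0 0 0 0;0 0 -0.03 0 0 0 0;0 0 -0.03 0 0 0 0;0 0 -0.03 0 0 0 0;0 0 -0.02 0 0 0 0;0 0 -0.02 0 0 0 0;0 0 0 0 0 0 0",
)

```text
time_s: 8.72
eef_pos: [596.0, -106.9, 76.8]
ee_rot: [-0.0, 0.979, 0.206, -0.0]
force: [0.2, 0.3, -3.5]
grip_width: 0.662
grip_force: 59.4
```

Request:
drive_tool(
  commands="0 0 -0.01 0 0 0 0;0 0 -0.01 0 0 0 0;0 0 -0.01 0 0 0 0;0 0 0 0 0 0 0;0 0 0 0 0 0 0",
)

```text
time_s: 9.13
eef_pos: [596.6, -106.8, 75.9]
ee_rot: [0.0, 0.979, 0.206, 0.001]
force: [-3.6, 2.3, 9.2]
grip_width: 0.665
grip_force: 60.5
```

Request:
drive_tool(
  commands="0 0 0 0 0 0 0;0 0 0 0 0 0 0;0 0 0.003 0 0 0.12 0;0 0 0.003 0 0 0.12 0;0 0 0.003 0 0 0.12 0;0 0 0.003 0 0 0.12 0;0 0 0.003 0 0 0.12 0;0 0 0 0 0 0 0",
  force=75,
)

```text
time_s: 9.8
eef_pos: [596.8, -107.0, 76.8]
ee_rot: [0.001, 0.903, 0.43, 0.001]
force: [2.9, 0.5, 2.2]
grip_width: 0.657
grip_force: 79.6
```

```bash
cat > st.py <<'E'
from h import *
s=sense();w,x,y,z=s['ee_rot'];M=R.from_quat([x,y,z,w]).as_matrix()
print(s['time_s'],s['eef_pos'],'phi',np.degrees(np.arctan2(M[1,1],M[0,1])),'tilt',M[:2,2],s['force'],s['wrist_torque'],s['grip_width'],s['grip_force'])
E
python3 st.py
```

```text
9.8 [ 596.80993493 -106.98482512   76.75291609] phi -39.031484414468906 tilt [ 0.00219091 -0.00055881] [2.85398637 0.4893906  2.16602832] [ 0.06868436 -0.36332183  0.0441144 ] 0.6565045504707491 79.64405762635579
```

Request:
drive_tool(
  commands="0 0 0.003 0 0 0.12 0;0 0 0.003 0 0 0.12 0;0 0 0.003 0 0 0.12 0;0 0 0.003 0 0 0.12 0;0 0 0.002 0 0 0.12 0;0 0 0 0 0 0.12 0;0 0 0 0 0 0.12 0;0 0 0 0 0 0.12 0;0 0 0 0 0 0 0",
)

```text
time_s: 10.55
eef_pos: [596.4, -107.1, 77.6]
ee_rot: [0.0, 0.682, 0.731, 0.0]
force: [0.7, 0.1, 2.3]
grip_width: 0.659
grip_force: 79.6
```

```bash
python3 st.py
```

```text
10.55 [ 596.40382065 -107.14984543   77.62041969] phi 4.006718342693542 tilt [ 0.00088924 -0.00049671] [0.68293698 0.14653586 2.32380763] [ 0.05182831 -0.03356021 -0.02929234] 0.6589528400811426 79.59495602437528
```

Request:
drive_tool(
  commands="0 0 0.02 0 0 0.05 0;0 0 0.02 0 0 0 0;0 0 0.02 0 0 0 0;0 0 0 0 0 0 0;0 0 0 0 0 0 0",
)

```text
time_s: 10.97
eef_pos: [596.2, -106.9, 83.3]
ee_rot: [0.0, 0.668, 0.744, 0.0]
force: [0.1, -0.1, -1.2]
grip_width: 0.658
grip_force: 79.4
```

```bash
python3 st.py
```

```text
10.9667 [ 596.17936946 -106.92917648   83.27085361] phi 6.11459314534293 tilt [ 1.45965100e-04 -7.44671877e-05] [ 0.07613827 -0.06637947 -1.15972814] [-0.01441441 -0.09095969 -0.00905651] 0.6580106717535082 79.38730785943335
```

Request:
drive_tool(
  commands="0 0 0.04 0 0 0 0;0 0 0.05 0 0 0 0;0 0 0.06 0 0 0 0;0 0 0.05 0 0 0 0;0 0 0.035 0 0 0 0;0 0 0 0 0 0 0;0 0 0 0 0 0 0",
)

```text
time_s: 11.55
eef_pos: [596.2, -107.0, 106.9]
ee_rot: [0.0, 0.668, 0.744, 0.0]
force: [-0.6, -0.9, -1.3]
grip_width: 0.658
grip_force: 79.4
```

```bash
python3 st.py; python3 - <<'E'
from fit import *
q=avg('side',3);np.save('im4.npy',q['pixels0'])
im=cv2.resize(np.clip(q['pixels0'][165:240,335:415]*1.6,0,255).astype(np.uint8),None,fx=8,fy=8,interpolation=2)
cv2.imwrite('pics/t8.png',im)
E
```

```text
11.55 [ 596.21559017 -106.98382792  106.93314582] phi 6.219010195640693 tilt [ 0.00041984 -0.00017472] [-0.60039517 -0.85575194 -1.33761167] [-0.00947021 -0.00985843  0.01769934] 0.6579033448637129 79.40989595430437
```

View pics/t8.png

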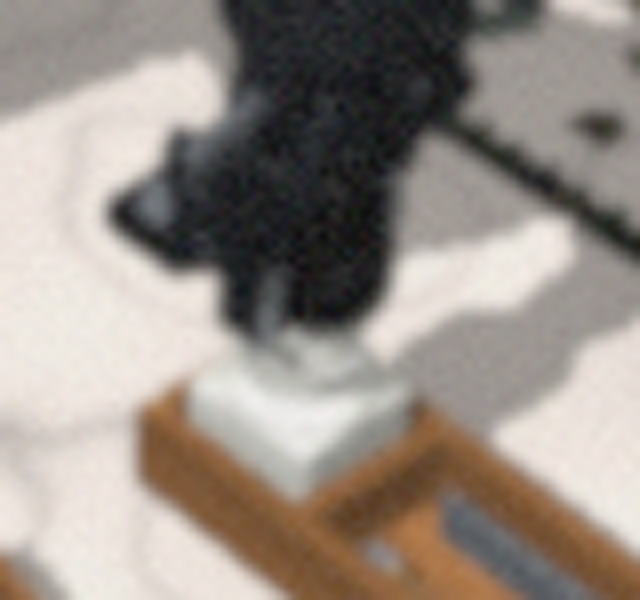

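```bash
python3 - <<'E'
from fit import *
q=capture('side');q['pixels0']=np.load('im4.npy')
v=(596.3,-107,-.04)
im=cv2.resize(np.clip(q['pixels0'][165:240,335:415]*1.6,0,255).astype(np.uint8),None,fx=8,fy=8,interpolation=2)
c=lambda r,z,x=0,y=0:np.c_[r*np.cos(t),r*np.sin(t),0*t+z]
cad=fit(q,caddyE(1),(595.5,-169,-.04),(5,5,.04))[0];print(cad,place(np.array([[0,62,6.]]),*cad))
for E,col,vv in((rect(29,29,54)+[c(21,84)],(0,200,0),v),(rect(31,31,36,62),(255,0,0),cad),([c(29,99),c(29,119)],(0,0,255),(596.2,-107,0))):
    for s in E: cv2.polylines(im,[np.round((proj(q,place(s,*vv))-[335,165]+.5)*8).astype(int)],False,col,1)
cv2.imwrite('pics/t9.png',im)
E
```

```text
[ 5.94555533e+02 -1.68300133e+02 -3.40952284e-02] [[ 596.66902748 -106.33616669    6.        ]]
```

View pics/t9.png

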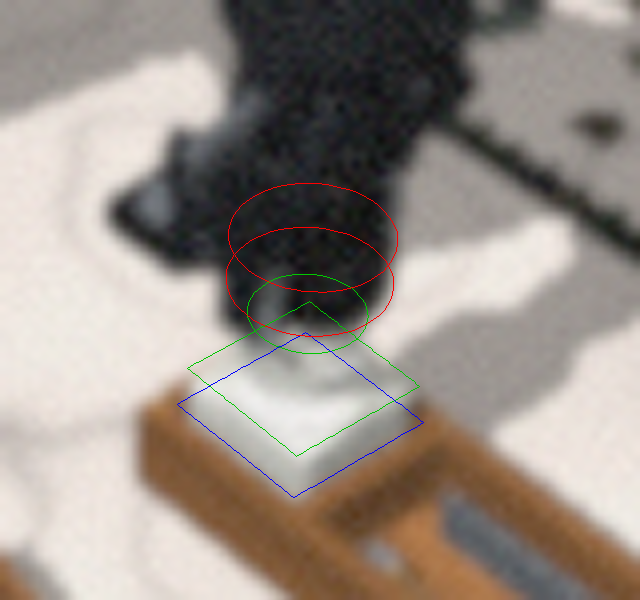

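The overlay agrees with the jar seated on the pocket floor, neck exposed at (305,345). The cap is held level about 15 mm above the mouth.

```bash
python3 -c "
from rig import *
print(finish_job())"
```

```text
the job is handed in; nothing more can be done
None
```

The job is handed in: the square jar sits at the bottom of the large oak caddy's pocket, and the gripper holds the unscrewed cap level, about 15 mm above the open mouth. While lowering, the jar caught the pocket rim once (about 49 N at the wrist); I raised it slightly, shifted it 2 mm and it then went in freely.

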